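Find the heavy side of a fan wheel and hold it down

TASK

The fan wheel from the dust extractor sits on the tilted balancing stand, and one side of it is heavier than the rest, though it cannot be seen. Take the red ball knob of its crank, turn the wheel at least half a turn and feel where it pulls, work out which side is heavy, then turn that side straight down to the lowest point, at the yellow marker, and finish while still holding the knob there with the wheel at rest. Leave the other things on the bench where they are.

Things in the scene. Friction and masses are not known exactly. Their poses are not given: they have to be found in the camera images.
- orbit_centre (a point): Centre of the circle (radius 85 mm) on which the red ball's centre travels: a fixed point on the stand's tilted shaft, 75 mm out from the wheel's back face. z axis: along the shaft, up and towards the robot, 40 degrees from vertical. x axis: straight up the slope of the wheel (minus x: straight down the slope). y axis: level.
- knob_ball (a point): Centre of the red ball knob, 30 mm across, on a 12 mm steel stem that stands on the wheel's crank bar, parallel to the shaft; 43 mm from the bar to the ball's centre. The knob spins freely on its stem, so a gripper can take it from straight above and carry it round the whole circle without turning.
- wheel: The fan wheel: grey disc with aluminium blades, 200 mm across, 22 mm thick, a steel crank bar across its front; turns either way without stops. Origin: centre of its back face; z along the shaft, x towards the red knob. Knob and bar are counterbalanced (dark stub), so they say nothing of the heavy side: a hidden lump of about 0.5 kg, 65 mm from the shaft, anywhere round the wheel.
- hub (a point): Centre of the wheel's hub, half-way through its thickness. What is felt at the knob, along its circle: the lump pulls with 2 to 3 N at most when level with the shaft, 0 when at the top or bottom. The bearing drags with about 3.3 N against either way of turning, so the wheel stays where it is left; over the same places turned both ways, drag changes sign, the lump's pull does not.
- stand: The green balancing stand, bolted down, on a dark foot 240 x 200 x 18 mm; origin under the centre of the foot. The shaft leans over its -x side, where a yellow marker, 62 mm tall, stands by the wheel's lowest point.
- glue: Bystander: white glue bottle with an orange cap, 60 mm across, 170 mm tall; origin at the centre of its underside.
- offcut: Bystander: pale wooden offcut, 140 x 70 x 18 mm; origin at the centre of its underside.
- tape: Bystander: blue roll, 100 mm across, 25 mm tall, lying flat; origin at the centre of its underside.
- jar: Bystander: amber glass jar with a steel lid, 68 mm across, 80 mm tall; origin at the centre of its underside.
- driver: Bystander: screwdriver with a yellow handle lying on the bench beside the stand.
- spanner: Bystander: steel spanner lying on the bench on the other side of the stand.
- tin: Bystander: small open aluminium tin, 70 mm across, 60 mm tall; origin at the centre of its underside.

How it is judged (in metres and radians):
On the way:
1. the wheel has been turned well round by its crank (the red knob more than 130 mm from where it started, straight across) (distance of knob_ball from where it was at the start of the episode above 0.13 m and contact force between the fingers and wheel above 0.3 N), for 0.05 s.
At the end, for the whole second after the job is handed in: The wheel's heavy side lies straight down the slope, within 0.4 rad (23 degrees), the wheel is at rest (under 0.1 rad/s) and the fingers still hold its knob (x of heavy_lump_c0 in the frame of orbit_centre below -0.0599 m and angular speed of wheel below 0.1 rad/s and contact force between the fingers and wheel above 0.3 N); the arm keeps its last pose, push and grip.
It fails at once if a bystander was moved more than 30 mm (distance of any of glue, offcut, tape, jar, driver, spanner, tin from where it was at the start of the episode above 0.03 m).
It also fails if it takes over 72 s, if anything falls off the work surface, if the arm or the gripper's body presses on something with over 40 N, if the wrist force passes 120 N, or if a joint passes its speed limit or range.

ROBOT

A 6-joint arm with a two-finger parallel gripper is mounted at the origin on the work surface. World frame = base frame: x ahead of the robot, y to its left, z up, the work surface at z = 0. Lengths are in mm, angles in rad, forces in N, time in s.
With the tool pointing down it reaches from about 300 to 775 mm from the base axis. Payload 14.6 kg.
Tool frame: the origin (TCP) lies midway between the tips of the shut fingers; the grasp point (between the pads) lies 19 mm behind it (manip.grip_depth is the distance from the TCP to the grasp point, in mm); x points along the fingers, y is the direction in which the jaws open and shut, and the axes are right-handed (so a half turn about x gives the same grasp; the last joint's range is limited). The gripper opens to 94 mm and grips with 3 to 60 N. Pads are 16 mm wide; open, the fingers measure 119 mm over their backs; the gripper's body (75 mm by 177 mm) begins 78 mm behind the grasp point.
Start: joints at [-1.39, 0.3, 1.521, -0, 1.321, -0.067], TCP at [134.893, -533.191, 205.446] pointing down, gripper open.
Joint ranges: [-3.03, 3.03], [-0.79, 2.21], [0.23, 2.52], [-1.04, 4.18], [0, 3.07], [-2.55, 2.55]. Speed limits (rad/s): [2.22, 2.22, 2.57, 3.14, 3.14, 3.14].

INTERFACE

Orientations are given as [roll, pitch, yaw] about the fixed x, y, z axes, in that order (R = Rz(yaw) Ry(pitch) Rx(roll)).
In Python, from cell import readout, cams, ticket, manip gives the robot as it stands. The module is installed in compiled form; this text tells all that it offers.
- The arm moves only by the tool apply_moves, never from a script. Its argument "plan" is one flat list of numbers, 7 for each row, row after row: the turn, a rotation vector about the tool's x, y, z in rad, then the shift along the tool's x, y, z in m, then the opening in per cent of the stroke, from 0 (shut) to 100 (fully open). In form: [wx, wy, wz, x, y, z, fingers, wx, wy, wz, x, y, z, fingers, ...]. A call has 1 to 5 rows; each row shifts and turns the commanded pose from where the row before left it, along the tool's axes as they then stand; what a row does not reach is not made up. A row lasts 1/8 s, in which the tool goes at most 62.5 mm and 10.7 degrees, less where a joint would pass 70% of its speed; a pose out of reach is approached as far as the arm can. A call with a gripper value outside its range is refused whole. The fingers move at their own pace and stop on an object; "force" is the grip in N (left out, the last holds). Time passes only in rows, so rows that do not move let the fingers close. It gives the time, the measured TCP pose, the force and the opening at its end, in the units of the state.
- readout.read_state(): the state, without advancing time (a new reading comes with each control period).
- cams.camera(name): name is "scene" or "top"; returns a dict with "image" (400x640x3 uint8, red, green, blue), "fovy" (degrees; the focal length in pixels is half the picture's height over the tangent of half this angle, whatever the lens; pixels are square), "cx", "cy" (the principal point, pixels), "position" and "orientation" of the camera in the world. Camera axes: x right, y down, z forward; pixel columns grow to the right and rows downward; lengths in mm; the calibration is good to about 2 mm. A picture is of the moment at which its call begins. There is no depth.
- ticket.sign_off(): hands the job in, once; it reports no verdict.
The state is a dict: "clock": time; "joints": joint angles; "qd": joint speeds; "effort": joint torques, N m; "eef_pos": TCP position; "eef_rot": TCP orientation; "wrist_force": force on the tool from outside, world axes, zero at the start; "moment": the same for the moment, N m; "finger_gap": finger opening in mm.
Only numpy, scipy, OpenCV 4.12 (cv2) and the standard library are available. Lean on these libraries where they do the work, as an engineer would, in place of code of your own. Each camera call takes 0.05 s, during which the arm holds its last target.

## Working session

There is one attempt and no reset: what is moved stays moved. The work goes in short steps, Python scripts to look and compute and a tool call to move; the robot and the scene stay as the last step left them, time stands still between calls to the robot, and variables do not carry over. Pictures are saved under pics/ and viewed, and the job is handed in when it is done.

Besides the shell and the picture viewer there is one more tool, called after ">>>" by a JSON object that holds its "fn" and its "kwargs", one argument or row to a line. apply_moves: Moves the arm, as the interface text tells. Its arguments: {"type":"object","properties":{"plan":{"type":"array","items":{"type":"number"}},"force":{"type":"number"}},"required":["plan"]}

```bash
mkdir -p pics; python3 - <<'E'
from cell import readout,cams
import cv2
s=readout.read_state();print(s)
for n in("scene","top"):
    c=cams.camera(n);cv2.imwrite(f"pics/{n}0.png",c["image"][:,:,::-1]);print(n,{k:v for k,v in c.items() if k!="image"})
E
```

```text
{'clock': 0.0, 'joints': array([-1.38958319e+00,  3.00447801e-01,  1.52158671e+00, -1.96178406e-05,
        1.32068874e+00, -6.66036304e-02]), 'qd': array([-9.52317132e-05,  1.05116687e-03,  1.61767326e-03,  1.07290935e-03,
        6.36078958e-04,  3.71318575e-04]), 'effort': array([ 2.57805994e-03, -5.31800795e+01, -3.52732444e+01,  7.09005701e-02,
        2.44830572e-02, -1.25249289e-04]), 'eef_pos': array([ 134.85122058, -532.94137409,  204.8967264 ]), 'eef_rot': array([-1.62059453,  1.56966557,  1.76881976]), 'wrist_force': array([-0.43068321, -0.36028578, -0.15962023]), 'moment': array([ 0.0271949 , -0.0295352 ,  0.02543134]), 'finger_gap': 93.91352368477156}
scene {'fovy': 46.3017306146727, 'cx': 317.76356661055763, 'cy': 192.4094430171522, 'position': array([1271.61512104, -347.05360105, 1173.362159  ]), 'orientation': array([-2.50643241,  0.00996849,  1.08784718])}
top {'fovy': 43.95414432466021, 'cx': 316.6344879564958, 'cy': 193.25848348640557, 'position': array([ 351.99959644,    2.79843083, 1794.94342665]), 'orientation': array([-3.00635741,  0.00957681, -1.58683758])}
```

View pics/scene0.png

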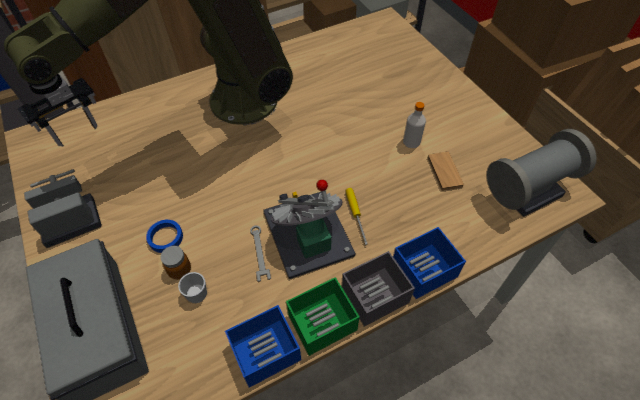

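View pics/top0.png

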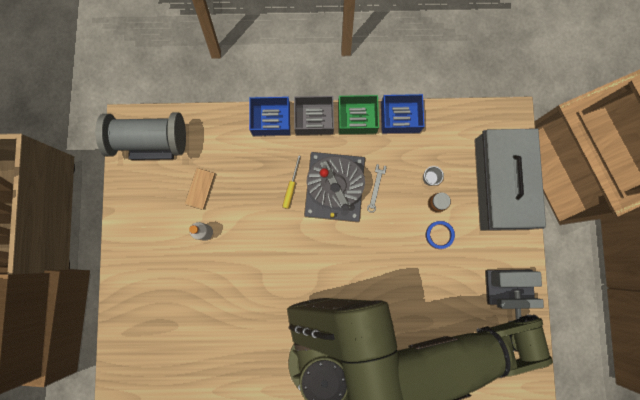

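The scene picture shows the red ball at about (322,185). The top picture shows it at about (324,172), with the stand foot around (335,186) and the yellow marker at (333,214). Next I triangulate.

```bash
cat > h.py <<'E'
import numpy as np,cv2
from scipy.spatial.transform import Rotation as R
from cell import readout,cams
def ray(c,u,v):
    f=200/np.tan(np.radians(c["fovy"]/2))
    M=R.from_euler('xyz',c["orientation"]).as_matrix()
    d=M@np.array([(u-c["cx"])/f,(v-c["cy"])/f,1]);return np.array(c["position"]),d/np.linalg.norm(d)
def plane(c,u,v,z):
    p,d=ray(c,u,v);return p+d*(z-p[2])/d[2]
def tri(r1,r2):
    A=np.zeros((3,3));b=np.zeros(3)
    for p,d in(r1,r2):
        P=np.eye(3)-np.outer(d,d);A+=P;b+=P@p
    x=np.linalg.solve(A,b);return x,[np.linalg.norm((np.eye(3)-np.outer(d,d))@(x-p)) for p,d in(r1,r2)]
def red(im,roi=None):
    h=cv2.cvtColor(im,cv2.COLOR_RGB2HSV);m=(((h[...,0]<6)|(h[...,0]>174))&(h[...,1]>170)&(h[...,2]>80)).astype(np.uint8)
    return blob(m,roi)
def blob(m,roi):
    if roi:
        k=np.zeros_like(m);x0,y0,x1,y1=roi;k[y0:y1,x0:x1]=1;m=m*k
    n,l,s,c=cv2.connectedComponentsWithStats(m)
    return [(tuple(np.round(c[i],2)),s[i].tolist()) for i in range(1,n) if s[i][4]>3]
def ball():
    a=cams.camera("scene");b=cams.camera("top")
    ra=red(a["image"],(220,120,400,300));rb=red(b["image"],(270,120,400,250))
    return a,b,ra,rb
E
python3 - <<'E'
from h import *
a,b,ra,rb=ball();print(ra,rb)
k=lambda r:max(r,key=lambda t:t[1][4])[0]
print("ball",tri(ray(a,*k(ra)),ray(b,*k(rb))))
for c,roi in((a,(220,120,345,300)),(b,(305,200,400,250))):
    h=cv2.cvtColor(c["image"],cv2.COLOR_RGB2HSV);m=((h[...,0]>20)&(h[...,0]<32)&(h[...,1]>200)&(h[...,2]>60)).astype(np.uint8)
    print("yellow",blob(m,roi))
im=b["image"][140:235,270:400];cv2.imwrite("pics/topz.png",cv2.resize(im[:,:,::-1],None,fx=6,fy=6,interpolation=cv2.INTER_CUBIC))
im=a["image"][165:285,245:375];cv2.imwrite("pics/scz.png",cv2.resize(im[:,:,::-1],None,fx=5,fy=5,interpolation=cv2.INTER_CUBIC))
E
```

```text
[((np.float64(321.83), np.float64(183.96)), [317, 180, 11, 9, 76])] [((np.float64(323.72), np.float64(172.36)), [320, 169, 8, 8, 50])]
ball (array([632.26321869, -10.02719224, 229.02816028]), [np.float64(0.6507973818082743), np.float64(0.650797381808239)])
yellow [((np.float64(294.5), np.float64(194.19)), [293, 192, 4, 5, 16])]
yellow []
```

View pics/topz.png

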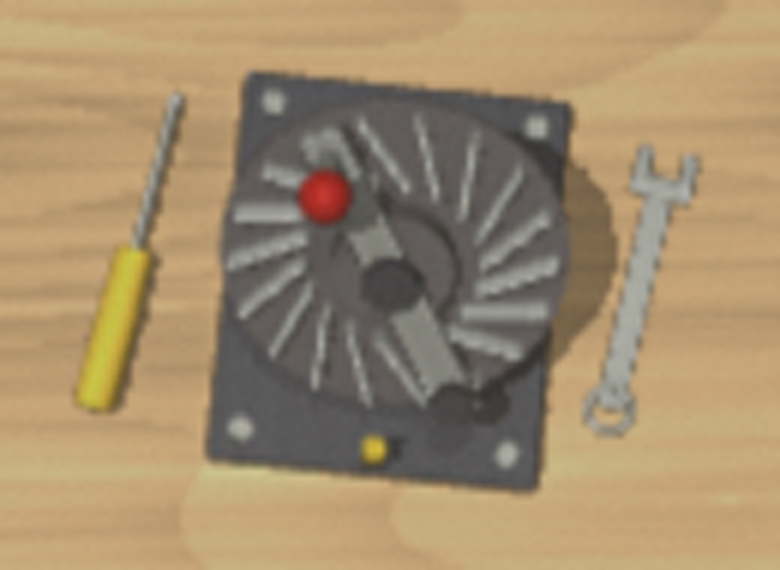

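View pics/scz.png

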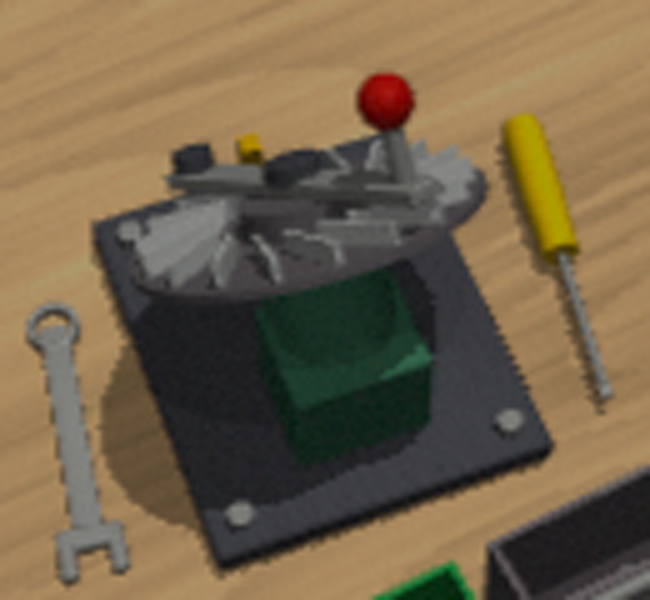

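```bash
python3 - <<'E'
from h import *
a=cams.camera("scene");b=cams.camera("top")
pt=lambda x,y:(270+x/6-.42,140+y/6-.42); ps=lambda x,y:(245+x/5-.4,165+y/5-.4)
C=[plane(b,*pt(*q),18) for q in((250,72),(570,103),(535,490),(207,458))]
print(np.round(C,1)); ctr=np.mean(C,0)
ex=(C[0]+C[1]-C[2]-C[3])/2;ey=(C[0]+C[3]-C[1]-C[2])/2
print(ctr,np.linalg.norm(ex),np.linalg.norm(ey),np.degrees(np.arctan2(ex[1],ex[0])),np.degrees(np.arctan2(ey[1],ey[0]))-90)
Y=plane(b,*pt(375,450),62+18);print("marker",Y,plane(b,*pt(375,450),62))
hub,r=tri(ray(a,*ps(298,163)),ray(b,*pt(392,285)));print("hubcap",hub,r)
yaw=(np.arctan2(ex[1],ex[0])+np.arctan2(ey[1],ey[0])-np.pi/2)/2
e=np.array([np.cos(yaw),np.sin(yaw),0]);s,c=np.sin(np.radians(40)),np.cos(np.radians(40))
Z=-s*e+[0,0,c];X=c*e+[0,0,s];Yy=np.cross(Z,X)
ball=np.array([632.26,-10.03,229.03])
O=hub+Z*(Z@(ball-hub));d=ball-O
print("yaw",yaw,"O",O,"R",np.linalg.norm(d),"xy",X@d,Yy@d,np.degrees(np.arctan2(Yy@d,X@d)))
print("O rel foot", (O-ctr)@e,(O-ctr)@Yy, (hub-O)@Z)
E
```

```text
[[ 748.3   33.2   18. ]
 [ 725.5 -161.3   18. ]
 [ 490.1 -133.5   18. ]
 [ 512.6   62.4   18. ]]
[619.13711903 -49.80696371  18.        ] 237.33623123612875 196.52426112281265 -6.895801831862925 -6.619602004332421
marker [509.97742053 -36.93192803  80.        ] [511.63555151 -37.34893681  62.        ]
hubcap [596.01495071 -46.19136911 150.55679757] [np.float64(0.5134452141083182), np.float64(0.5134452141083181)]
yaw -0.11794414833914058 O [570.66520641 -43.18757375 180.97879875] R 84.86613715874873 xy 74.75439869909877 40.17513050860855 28.254842890744673
O rel foot -48.91407067865634 0.8696697001965563 -39.71310209589365
```

```bash
cat >> h.py <<'E'
yaw=-0.118
_e=np.array([np.cos(yaw),np.sin(yaw),0]);_s,_c=np.sin(np.radians(40)),np.cos(np.radians(40))
Z=-_s*_e+[0,0,_c];X=_c*_e+[0,0,_s];Y=np.cross(Z,X)
O=np.array([570.67,-43.19,180.98])
def P(deg):
    t=np.radians(deg);return O+85*(np.cos(t)*X+np.sin(t)*Y)
def T(deg):
    t=np.radians(deg);return -np.sin(t)*X+np.cos(t)*Y
Rg=np.column_stack([[0,0,-1],Y,_e])   # goal tool frame: x down, y=Y, z=_e
def st():
    s=readout.read_state();M=R.from_euler('xyz',s["eef_rot"]).as_matrix();return s,M
E
python3 - <<'E'
from h import *
s,M=st();print(np.round(M,3));
print(np.round(R.from_matrix(M.T@Rg).as_rotvec(),3));
Rg2=Rg@np.diag([1,-1,-1]);print(np.round(R.from_matrix(M.T@Rg2).as_rotvec(),3))
print(P(28.25), np.round(Y,3))
E
```

```text
[[-0.     0.245 -0.969]
 [ 0.    -0.969 -0.245]
 [-1.    -0.    -0.   ]]
[-2.776e+00 -1.000e-03  0.000e+00]
[0.366 0.    0.   ]
[632.36564636  -9.99016247 229.10918042] [0.118 0.993 0.   ]
```

>>> {"fn": "apply_moves", "kwargs": {
  "plan": [0.0732,0,0,-0.025,0,0,100,0.0732,0,0,-0.025,0,0,100,0.0732,0,0,-0.02,0,0,100,0.0732,0,0,-0.02,0,0,100,0.0732,0,0,-0.02,0,0,100]
}}

```text
clock: 0.92
eef_pos: [134.9, -533.1, 316.1]
eef_rot: [-1.367, 1.571, 1.654]
wrist_force: [-0.4, 0.2, -1.2]
finger_gap: 94.0
```

```bash
cat > go.py <<'E'
from h import *
import sys
s,M=st();g=np.array([float(v) for v in sys.argv[1:4]])  # TCP goal world mm
print(s["clock"],np.round(s["eef_pos"],1),"rotleft",np.round(R.from_matrix(M.T@Rg@np.diag([1,-1,-1])).as_rotvec(),3),"shift tool mm",np.round(M.T@(g-s["eef_pos"]),1),"F",np.round(s["wrist_force"],2),"j",np.round(s["joints"],2),s["finger_gap"])
E
python3 go.py 632.3 -10 300
```

```text
0.925 [ 134.9 -533.1  316.1] rotleft [-0.003  0.     0.   ] shift tool mm [  16.1 -579.2 -430.8] F [-0.44  0.15 -1.16] j [-1.39  0.24  1.34  0.    1.56  0.3 ] 94.01125196309498
```

>>> {"fn": "apply_moves", "kwargs": {
  "plan": [0,0,0,0,-0.048,-0.036,100,0,0,0,0,-0.048,-0.036,100,0,0,0,0,-0.048,-0.036,100,0,0,0,0,-0.048,-0.036,100,0,0,0,0,-0.048,-0.036,100]
}}

```text
clock: 1.55
eef_pos: [342.9, -314.5, 315.6]
eef_rot: [2.436, 1.57, -0.824]
wrist_force: [-0.1, -1.0, 0.1]
finger_gap: 93.9
```

>>> {"fn": "apply_moves", "kwargs": {
  "plan": [0,0,0,0,-0.048,-0.036,100,0,0,0,0,-0.048,-0.036,100,0,0,0,0,-0.048,-0.036,100,0,0,0,0,-0.048,-0.036,100,0,0,0,0,-0.048,-0.036,100]
}}

```text
clock: 2.17
eef_pos: [550.1, -97.3, 315.5]
eef_rot: [2.805, 1.571, -0.455]
wrist_force: [0.7, -0.6, -0.6]
finger_gap: 94.0
```

```bash
python3 go.py 632.3 -10 300
```

```text
2.175 [550.1 -97.3 315.5] rotleft [-0. -0. -0.] shift tool mm [ 15.5 -96.4 -71.3] F [ 0.69 -0.59 -0.61] j [-0.24  0.26  1.32 -0.    1.56  1.45] 94.00676140694036
```

>>> {"fn": "apply_moves", "kwargs": {
  "plan": [0,0,0,0,-0.048,-0.036,100,0,0,0,0,-0.048,-0.035,100,0,0,0,0,0,0,100,0,0,0,0,0,0,100]
}}

```text
clock: 2.68
eef_pos: [630.6, -12.3, 315.2]
eef_rot: [0.423, 1.57, -2.836]
wrist_force: [0.2, -0.6, -0.1]
finger_gap: 93.6
```

```bash
python3 go.py 632.3 -10 210.1; python3 - <<'E'
from h import *
for n in("scene","top"):
    c=cams.camera(n);im=c["image"][100:300,220:420];cv2.imwrite(f"pics/{n}1.png",cv2.resize(im[:,:,::-1],None,fx=3,fy=3))
E
```

```text
2.675 [630.6 -12.3 315.2] rotleft [-0.  0. -0.] shift tool mm [105.1  -2.6  -1.5] F [ 0.16 -0.62 -0.1 ] j [-0.08  0.44  1.08 -0.    1.62  1.61] 93.63152815056904
```

View pics/scene1.png

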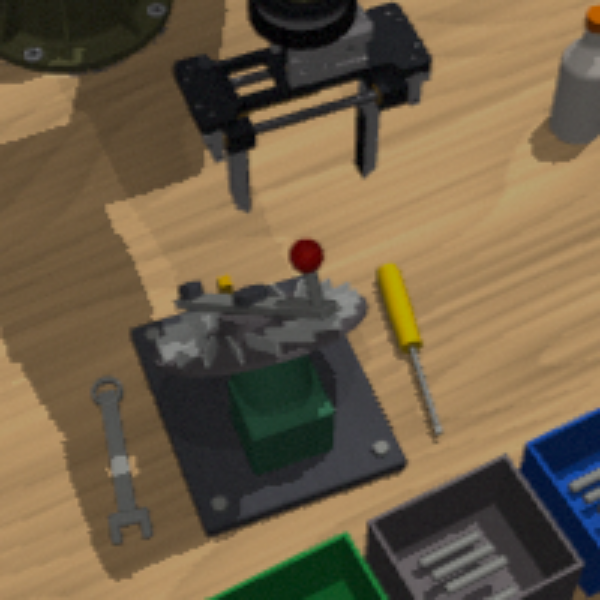

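The gripper stands open above the ball, which shows at (307,255) in the crop, with jaws along the level axis. I descend next.

>>> {"fn": "apply_moves", "kwargs": {
  "plan": [0,0,0,0.025,-0.0025,-0.0015,100,0,0,0,0.025,0,0,100,0,0,0,0.025,0,0,100,0,0,0,0.02,0,0,100,0,0,0,0.01,0,0,100]
}}

```text
clock: 3.4
eef_pos: [632.0, -10.7, 210.1]
eef_rot: [0.116, 1.57, 3.138]
wrist_force: [-0.1, 0.5, -0.5]
finger_gap: 94.0
```

```bash
python3 go.py 632.3 -10 210.1; python3 - <<'E'
from h import *
F=[]
for i in range(6):
    F.append(readout.read_state()["wrist_force"])
    c=cams.camera("scene")
im=c["image"][100:300,220:420];cv2.imwrite(f"pics/scene2.png",cv2.resize(im[:,:,::-1],None,fx=3,fy=3))
c=cams.camera("top")
im=c["image"][100:300,220:420];cv2.imwrite(f"pics/top2.png",cv2.resize(im[:,:,::-1],None,fx=3,fy=3))
print(np.round(F,2),np.mean(F,0))
E
```

```text
3.4 [632.  -10.7 210.1] rotleft [-0.002  0.    -0.   ] shift tool mm [ 0.  -0.7 -0.2] F [-0.13  0.53 -0.52] j [-0.07  0.48  1.26 -0.    1.4   1.62] 93.98620440478906
[[-0.13  0.53 -0.52]
 [ 0.34  0.24 -1.74]
 [ 0.58 -0.37 -0.35]
 [ 0.8   0.92  0.01]
 [-0.36 -0.07  0.95]
 [-0.29 -0.33  1.24]] [ 0.15460279  0.15334165 -0.06895794]
```

View pics/scene2.png

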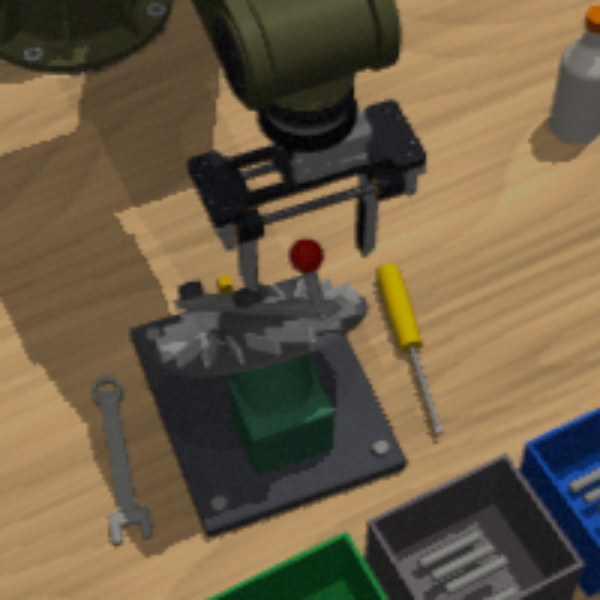

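The ball lies between the fingers, at (307,255) in the crop. I close on it.

>>> {"fn": "apply_moves", "kwargs": {
  "plan": [0,0,0,0,-0.0005,0,20,0,0,0,0,0,0,20,0,0,0,0,0,0,20,0,0,0,0,0,0,20,0,0,0,0,0,0,20],
  "force": 35
}}

```text
clock: 4.38
eef_pos: [632.6, -9.2, 210.4]
eef_rot: [-0.486, 1.571, 2.538]
wrist_force: [-0.6, -1.0, -0.2]
finger_gap: 47.6
```

>>> {"fn": "apply_moves", "kwargs": {
  "plan": [0,0,0,0,0,0,0,0,0,0,0,0,0,0,0,0,0,0,0,0,0],
  "force": 35
}}

```text
clock: 4.75
eef_pos: [632.5, -9.5, 210.3]
eef_rot: [0.8, 1.57, -2.46]
wrist_force: [0.0, -3.0, -0.9]
finger_gap: 28.8
```

```bash
python3 - <<'E'
from h import *
Q=Rg@np.diag([1,-1,-1])
prev=P(28.25)
for d in np.arange(28.25,28.25-361,-5):
    p=P(d);print(round(d,2),np.round(Q.T@(p-prev),1),np.round(p-[0,0,19],1));prev=p
E
python3 go.py 632.3 -10 210.1
```

```text
28.25 [0. 0. 0.] [632.4 -10.  210.1]
23.25 [-2.1  6.7 -2.5] [634.  -16.9 212.2]
18.25 [-1.7  6.9 -2. ] [635.2 -24.  213.9]
13.25 [-1.3  7.1 -1.5] [635.9 -31.3 215.2]
8.25 [-0.9  7.3 -1.1] [636.1 -38.7 216.1]
3.25 [-0.5  7.4 -0.6] [635.8 -46.1 216.5]
-1.75 [-0.1  7.4 -0.1] [635.  -53.4 216.6]
-6.75 [0.4 7.4 0.4] [633.7 -60.7 216.2]
-11.75 [0.8 7.3 0.9] [631.9 -67.9 215.5]
-16.75 [1.2 7.2 1.4] [629.7 -74.9 214.3]
-21.75 [1.6 7.  1.9] [627.  -81.6 212.7]
-26.75 [2.  6.8 2.3] [623.9 -88.  210.8]
-31.75 [2.3 6.5 2.8] [620.4 -94.1 208.4]
-36.75 [2.7 6.1 3.2] [616.5 -99.8 205.8]
-41.75 [3.  5.7 3.6] [ 612.2 -105.1  202.7]
-46.75 [3.3 5.3 4. ] [ 607.7 -109.9  199.4]
-51.75 [3.6 4.8 4.3] [ 602.8 -114.2  195.8]
-56.75 [3.9 4.3 4.6] [ 597.8 -118.   191.9]
-61.75 [4.1 3.8 4.9] [ 592.5 -121.2  187.8]
-66.75 [4.3 3.2 5.1] [ 587.  -123.8  183.5]
-71.75 [4.5 2.6 5.3] [ 581.4 -125.8  179.1]
-76.75 [4.6 2.  5.5] [ 575.7 -127.1  174.5]
-81.75 [4.7 1.4 5.6] [ 570.  -127.8  169.8]
-86.75 [4.7 0.7 5.7] [ 564.3 -127.9  165.1]
-91.75 [4.8 0.1 5.7] [ 558.7 -127.3  160.3]
-96.75 [ 4.8 -0.5  5.7] [ 553.1 -126.
[... 1600 characters left out ...]
63.6]
-276.75 [-4.8  0.5 -5.7] [588.2  39.7 168.4]
-281.75 [-4.7  1.2 -5.6] [593.6  37.9 173.1]
-286.75 [-4.6  1.8 -5.5] [598.9  35.4 177.7]
-291.75 [-4.5  2.4 -5.4] [603.9  32.4 182.2]
-296.75 [-4.3  3.  -5.2] [608.7  28.7 186.6]
-301.75 [-4.2  3.6 -5. ] [613.2  24.6 190.7]
-306.75 [-3.9  4.2 -4.7] [617.4  19.9 194.7]
-311.75 [-3.7  4.7 -4.4] [621.2  14.7 198.4]
-316.75 [-3.4  5.2 -4.1] [624.6   9.1 201.8]
-321.75 [-3.1  5.6 -3.7] [627.6   3.  204.9]
-326.75 [-2.8  6.  -3.3] [630.2  -3.3 207.7]
-331.75 [-2.4  6.4 -2.9] [632.4 -10.  210.1]
4.75 [632.5  -9.5 210.3] rotleft [-0.  0. -0.] shift tool mm [0.2 0.5 0.2] F [ 0.05 -2.98 -0.85] j [-0.07  0.48  1.26 -0.    1.4   1.62] 28.77369732974269
```

>>> {"fn": "apply_moves", "kwargs": {
  "plan": [0,0,0,-0.0021,0.0067,-0.0025,0,0,0,0,-0.0017,0.0069,-0.002,0,0,0,0,-0.0013,0.0071,-0.0015,0,0,0,0,-0.0009,0.0073,-0.0011,0,0,0,0,-0.0005,0.0074,-0.0006,0]
}}

```text
clock: 5.38
eef_pos: [636.9, -46.0, 217.7]
eef_rot: [-3.088, 1.568, -0.064]
wrist_force: [5.9, 2.1, 0.3]
finger_gap: 28.4
```

```bash
cat > chk.py <<'E'
from h import *
s,M=st();p=s["eef_pos"]-19*-M[:,0]*1
p=s["eef_pos"]-19*M[:,0]
d=p-O;t=np.degrees(np.arctan2(d@Y,d@X))
print(s["clock"],"ang",round(t,2),"R",round(np.hypot(d@X,d@Y),2),"off",round(d@Z,2),"F tan,rad,ax",np.round([s["wrist_force"]@T(t),s["wrist_force"]@(np.cos(np.radians(t))*X+np.sin(np.radians(t))*Y),s["wrist_force"]@Z],2),"gap",round(s["finger_gap"],1),"qd",np.round(s["qd"],3))
E
python3 chk.py
```

```text
5.375 ang 3.35 R 86.56 off 0.17 F tan,rad,ax [ 2.51  4.63 -3.41] gap 28.4 qd [-0.094  0.001 -0.012 -0.002  0.009 -0.094]
```

>>> {"fn": "apply_moves", "kwargs": {
  "plan": [0,0,0,-0.0001,0.0074,-0.0001,0,0,0,0,0.0004,0.0074,0.0004,0,0,0,0,0.0008,0.0073,0.0009,0,0,0,0,0.0012,0.0072,0.0014,0,0,0,0,0.0016,0.007,0.0019,0]
}}

```text
clock: 6.0
eef_pos: [628.7, -82.4, 214.4]
eef_rot: [2.912, 1.565, -0.349]
wrist_force: [10.2, -3.5, 2.3]
finger_gap: 28.4
```

```bash
python3 chk.py
```

```text
6.0 ang -21.54 R 87.39 off 0.17 F tan,rad,ax [ 1.37  9.74 -5.03] gap 28.4 qd [-0.091 -0.028  0.069 -0.003 -0.043 -0.088]
```

>>> {"fn": "apply_moves", "kwargs": {
  "plan": [0,0,0,0.002,0.0068,0.0023,0,0,0,0,0.0023,0.0065,0.0028,0,0,0,0,0.0027,0.0061,0.0032,0,0,0,0,0.003,0.0057,0.0036,0,0,0,0,0.0033,0.0053,0.004,0]
}}

```text
clock: 6.62
eef_pos: [609.3, -111.7, 201.0]
eef_rot: [2.647, 1.564, -0.614]
wrist_force: [10.5, -9.7, 1.4]
finger_gap: 28.7
```

```bash
python3 chk.py;  python3 - <<'E'
from h import *
for n in("scene","top"):
    c=cams.camera(n);im=c["image"][100:300,220:420];cv2.imwrite(f"pics/{n}3.png",cv2.resize(im[:,:,::-1],None,fx=3,fy=3))
E
```

```text
6.625 ang -46.35 R 87.72 off 0.17 F tan,rad,ax [ 1.25 12.78 -6.38] gap 28.7 qd [-0.073 -0.048  0.137 -0.001 -0.084 -0.073]
```

View pics/scene3.png

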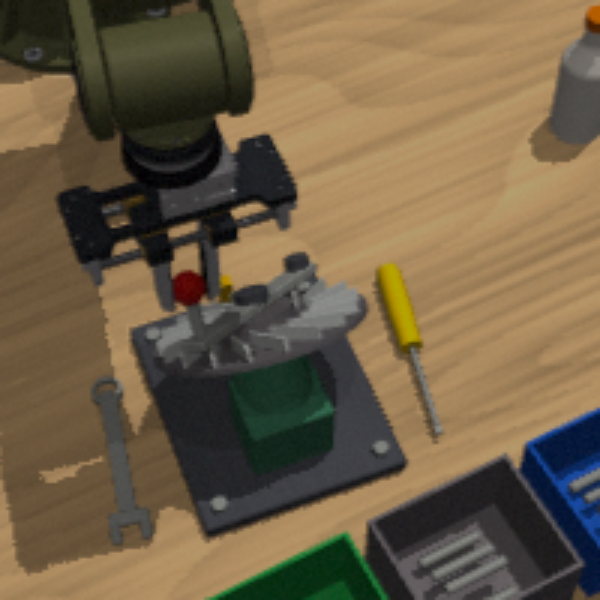

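The fingers hold the ball, at (188,287) in the crop, and the wheel has turned with it. The measured radii show the true centre is offset from my estimate by about +1.45 in X and −2.3 in Y (mm), so I blend that correction into the path.

```bash
sed -i 's/^O=.*/O=np.array([570.67,-43.19,180.98])+1.45*X-2.3*Y/' h.py
cat >> chk.py <<'E'
import json;open("log.jsonl","a").write(json.dumps([s["clock"],p.tolist(),s["wrist_force"].tolist(),s["moment"].tolist(),s["effort"].tolist()])+"\n")
E
cat > log.jsonl <<'E'
[5.375,[636.9,-46.0,236.7],[5.9,2.1,0.3]]
[6.0,[628.7,-82.4,233.4],[10.2,-3.5,2.3]]
[6.625,[609.3,-111.7,220.0],[10.5,-9.7,1.4]]
E
```

>>> {"fn": "apply_moves", "kwargs": {
  "plan": [0,0,0,0.0034,0.0053,0.0041,0,0,0,0,0.0037,0.0048,0.0044,0,0,0,0,0.0039,0.0043,0.0047,0,0,0,0,0.0041,0.0037,0.0049,0,0,0,0,0.0043,0.003,0.0051,0]
}}

```text
clock: 7.35
eef_pos: [582.4, -128.3, 180.2]
eef_rot: [2.316, 1.57, -0.944]
wrist_force: [3.7, -1.3, -3.2]
finger_gap: 28.6
```

```bash
python3 chk.py
```

```text
7.35 ang -71.65 R 85.11 off 0.05 F tan,rad,ax [ 0.58  1.09 -4.9 ] gap 28.6 qd [-0.045 -0.058  0.168  0.007 -0.104 -0.048]
```

>>> {"fn": "apply_moves", "kwargs": {
  "plan": [0,0,0,0.0046,0.002,0.0055,0,0,0,0,0.0047,0.0014,0.0056,0,0,0,0,0.0047,0.0007,0.0057,0,0,0,0,0.0048,0.0001,0.0057,0,0,0,0,0.0048,-0.0005,0.0057,0]
}}

```text
clock: 7.98
eef_pos: [553.8, -128.5, 156.4]
eef_rot: [1.918, 1.57, -1.343]
wrist_force: [4.3, -4.5, -5.0]
finger_gap: 28.7
```

```bash
python3 chk.py
```

```text
7.975 ang -96.91 R 84.96 off 0.05 F tan,rad,ax [ 0.93  3.9  -6.95] gap 28.7 qd [-0.005 -0.063  0.181  0.005 -0.115 -0.007]
```

>>> {"fn": "apply_moves", "kwargs": {
  "plan": [0,0,0,0.0047,-0.0012,0.0056,0,0,0,0,0.0046,-0.0018,0.0055,0,0,0,0,0.0045,-0.0024,0.0054,0,0,0,0,0.0043,-0.003,0.0052,0,0,0,0,0.0042,-0.0036,0.005,0]
}}

```text
clock: 8.6
eef_pos: [528.8, -113.0, 134.1]
eef_rot: [2.285, 1.57, -0.975]
wrist_force: [5.3, -2.5, -4.3]
finger_gap: 28.4
```

```bash
python3 chk.py
```

```text
8.6 ang -122.0 R 84.84 off 0.09 F tan,rad,ax [ 2.23  0.78 -6.9 ] gap 28.4 qd [ 0.044 -0.053  0.153  0.004 -0.103  0.043]
```

>>> {"fn": "apply_moves", "kwargs": {
  "plan": [0,0,0,0.0039,-0.0042,0.0047,0,0,0,0,0.0037,-0.0047,0.0044,0,0,0,0,0.0034,-0.0052,0.0041,0,0,0,0,0.0031,-0.0056,0.0037,0,0,0,0,0.0028,-0.006,0.0033,0]
}}

```text
clock: 9.22
eef_pos: [512.0, -85.1, 117.3]
eef_rot: [2.543, 1.57, -0.717]
wrist_force: [5.1, -3.4, -4.5]
finger_gap: 28.5
```

```bash
python3 chk.py
```

```text
9.225 ang -146.97 R 84.73 off 0.1 F tan,rad,ax [ 3.    0.41 -6.97] gap 28.5 qd [ 0.086 -0.033  0.097  0.001 -0.07   0.085]
```

>>> {"fn": "apply_moves", "kwargs": {
  "plan": [0,0,0,0.0024,-0.0064,0.0029,0,0,0,0,0.0021,-0.0067,0.0025,0,0,0,0,0.0017,-0.0069,0.002,0,0,0,0,0.0013,-0.0071,0.0015,0,0,0,0,0.0009,-0.0073,0.0011,0]
}}

```text
clock: 9.85
eef_pos: [506.3, -49.8, 109.1]
eef_rot: [2.499, 1.569, -0.761]
wrist_force: [6.2, -3.8, -3.9]
finger_gap: 28.6
```

```bash
python3 chk.py
```

```text
9.85 ang -171.95 R 84.68 off 0.15 F tan,rad,ax [ 3.35 -2.09 -7.2 ] gap 28.6 qd [ 0.114 -0.006  0.024 -0.001 -0.024  0.113]
```

>>> {"fn": "apply_moves", "kwargs": {
  "plan": [0,0,0,0.0005,-0.0074,0.0006,0,0,0,0,0.0001,-0.0074,0.0001,0,0,0,0,-0.0004,-0.0074,-0.0004,0,0,0,0,-0.0008,-0.0073,-0.0009,0,0,0,0,-0.0012,-0.0072,-0.0014,0]
}}

```text
clock: 10.48
eef_pos: [512.6, -13.9, 110.9]
eef_rot: [2.266, 1.569, -0.994]
wrist_force: [6.7, -7.6, -5.7]
finger_gap: 28.3
```

```bash
python3 chk.py
```

```text
10.475 ang 163.11 R 84.74 off 0.19 F tan,rad,ax [ 5.84 -4.   -9.2 ] gap 28.3 qd [ 0.112  0.021 -0.056 -0.001  0.029  0.112]
```

>>> {"fn": "apply_moves", "kwargs": {
  "plan": [0,0,0,-0.0013,-0.007,-0.0021,0,0,0,0,-0.0017,-0.0068,-0.0025,0,0,0,0,-0.002,-0.0065,-0.003,0,0,0,0,-0.0024,-0.0061,-0.0034,0,0,0,0,-0.0027,-0.0057,-0.0038,0]
}}

```text
clock: 11.1
eef_pos: [530.1, 16.0, 122.0]
eef_rot: [0.897, 1.568, -2.363]
wrist_force: [-11.8, -8.8, 15.2]
finger_gap: 28.3
```

```bash
python3 chk.py
```

```text
11.1 ang 138.34 R 84.77 off -0.21 F tan,rad,ax [ 6.5  -7.91 18.57] gap 28.3 qd [ 0.079  0.045 -0.126 -0.003  0.078  0.082]
```

>>> {"fn": "apply_moves", "kwargs": {
  "plan": [0,0,0,-0.0033,-0.0053,-0.004,0,0,0,0,-0.0036,-0.0048,-0.0043,0,0,0,0,-0.0039,-0.0043,-0.0046,0,0,0,0,-0.0041,-0.0038,-0.0049,0,0,0,0,-0.0043,-0.0032,-0.0051,0]
}}

```text
clock: 11.72
eef_pos: [554.7, 34.6, 140.8]
eef_rot: [0.513, 1.567, -2.746]
wrist_force: [-13.5, -7.1, 11.2]
finger_gap: 28.7
```

```bash
python3 chk.py
```

```text
11.725 ang 113.74 R 84.91 off -0.14 F tan,rad,ax [ 5.74 -6.96 16.62] gap 28.7 qd [ 0.036  0.055 -0.164 -0.002  0.108  0.036]
```

>>> {"fn": "apply_moves", "kwargs": {
  "plan": [0,0,0,-0.0045,-0.0026,-0.0053,0,0,0,0,-0.0046,-0.002,-0.0055,0,0,0,0,-0.0047,-0.0014,-0.0056,0,0,0,0,-0.0047,-0.0007,-0.0057,0,0,0,0,-0.0048,-0.0001,-0.0057,0]
}}

```text
clock: 12.35
eef_pos: [582.8, 38.7, 163.9]
eef_rot: [0.213, 1.566, -3.047]
wrist_force: [-15.0, -1.6, 8.4]
finger_gap: 28.6
```

```bash
python3 chk.py
```

```text
12.35 ang 88.9 R 85.04 off -0.15 F tan,rad,ax [ 5.76 -3.49 15.86] gap 28.6 qd [-0.011  0.064 -0.18  -0.003  0.117 -0.008]
```

>>> {"fn": "apply_moves", "kwargs": {
  "plan": [0,0,0,-0.0048,0.0005,-0.0057,0,0,0,0,-0.0047,0.0012,-0.0056,0,0,0,0,-0.0046,0.0018,-0.0055,0,0,0,0,-0.0045,0.0024,-0.0054,0,0,0,0,-0.0043,0.003,-0.0052,0]
}}

```text
clock: 12.98
eef_pos: [609.1, 27.0, 186.9]
eef_rot: [0.05, 1.567, 3.074]
wrist_force: [-14.2, -0.1, 8.4]
finger_gap: 28.5
```

```bash
python3 chk.py
```

```text
12.975 ang 63.86 R 85.2 off -0.13 F tan,rad,ax [ 4.07 -3.96 15.55] gap 28.5 qd [-0.049  0.055 -0.161  0.001  0.104 -0.047]
```

>>> {"fn": "apply_moves", "kwargs": {
  "plan": [0,0,0,-0.0042,0.0036,-0.005,0,0,0,0,-0.0039,0.0042,-0.0047,0,0,0,0,-0.0037,0.0047,-0.0044,0,0,0,0,-0.0034,0.0052,-0.0041,0,0,0,0,-0.0031,0.0056,-0.0037,0]
}}

```text
clock: 13.6
eef_pos: [628.4, 1.5, 205.6]
eef_rot: [-0.149, 1.568, 2.875]
wrist_force: [-12.2, 3.8, 9.6]
finger_gap: 28.2
```

```bash
python3 chk.py
```

```text
13.6 ang 38.77 R 85.35 off -0.12 F tan,rad,ax [ 3.98 -1.26 15.47] gap 28.2 qd [-0.076  0.037 -0.109 -0.001  0.074 -0.073]
```

```bash
cat > fit.py <<'E'
from h import *
import json
L=[json.loads(l) for l in open("log.jsonl")]
A=[];b=[]
for i,l in enumerate(L):
    d=np.array(l[1])-O;t=np.arctan2(d@Y,d@X)
    sg=-1 if l[0]<TREV else 1
    A.append([-sg,np.cos(t),np.sin(t)]);b.append(np.array(l[2])@T(np.degrees(t)))
A=np.array(A);b=np.array(b);x,*_=np.linalg.lstsq(A,b,rcond=None);r=b-A@x
print("drag,c,s",x,"amp",np.hypot(*x[1:]),"resid sd",r.std(),np.round(r,1))
sd=r.std()*np.sqrt(2/len(b))/np.hypot(*x[1:])
# lump at angle t+a: gravity torque pushes ball: F on tool (outside) ~ +tangential of -X at lump => k*sin(t+a) ; (level at +Y: accel down = increasing angle)
a=np.arctan2(x[1],x[2]);print("lump offset from knob deg",np.degrees(a),"sd",np.degrees(sd),"knob target deg",180-np.degrees(a))
E
sed -i 's/TREV/1e9/' fit.py; python3 fit.py
```

```text
drag,c,s [ 3.31245492 -1.27518692  2.34226976] amp 2.6668950672317444 resid sd 0.43972705319332145 [ 0.1 -0.1  0.4 -0.1 -0.2  0.2 -0.1 -0.9  0.6  0.7 -0.2  0.1 -0.8  0.2]
lump offset from knob deg -28.564915222361744 sd 3.5706794961972816 knob target deg 208.56491522236175
```

The fit gives a drag of 3.31 N, a pull of 2.67 N, and the lump 28.6° behind the knob, so the knob target is about 208.6°. I go there in the reverse direction, which also gives the two-way check, and I undo part of the axial push.

>>> {"fn": "apply_moves", "kwargs": {
  "plan": [0,0,0,0.0029,-0.0056,0.0038,0,0,0,0,0.0032,-0.0052,0.0042,0,0,0,0,0.0036,-0.0047,0.0045,0,0,0,0,0.0038,-0.0042,0.0048,0,0,0,0,0.0041,-0.0036,0.0051,0]
}}

```text
clock: 14.22
eef_pos: [609.5, 26.5, 187.5]
eef_rot: [0.989, 1.57, -2.272]
wrist_force: [-4.9, -3.5, 4.7]
finger_gap: 28.7
```

```bash
python3 chk.py
```

```text
14.225 ang 63.32 R 85.17 off 0.02 F tan,rad,ax [-1.48 -3.78  6.47] gap 28.7 qd [ 0.054 -0.054  0.16  -0.001 -0.102  0.053]
```

>>> {"fn": "apply_moves", "kwargs": {
  "plan": [0,0,0,0.0043,-0.003,0.0052,0,0,0,0,0.0045,-0.0024,0.0054,0,0,0,0,0.0046,-0.0018,0.0055,0,0,0,0,0.0047,-0.0012,0.0056,0,0,0,0,0.0048,-0.0005,0.0057,0]
}}

```text
clock: 14.85
eef_pos: [583.4, 38.6, 164.6]
eef_rot: [1.131, 1.57, -2.129]
wrist_force: [-4.6, -4.7, 5.7]
finger_gap: 28.5
```

```bash
python3 chk.py
```

```text
14.85 ang 88.29 R 85.04 off 0.02 F tan,rad,ax [-0.7  -5.19  6.94] gap 28.5 qd [ 0.015 -0.06   0.179 -0.003 -0.118  0.015]
```

>>> {"fn": "apply_moves", "kwargs": {
  "plan": [0,0,0,0.0048,0.0001,0.0057,0,0,0,0,0.0047,0.0007,0.0057,0,0,0,0,0.0047,0.0014,0.0056,0,0,0,0,0.0046,0.002,0.0055,0,0,0,0,0.0045,0.0026,0.0053,0]
}}

```text
clock: 15.48
eef_pos: [555.2, 34.9, 141.4]
eef_rot: [1.953, 1.57, -1.307]
wrist_force: [-2.5, -5.0, 8.2]
finger_gap: 28.4
```

```bash
python3 chk.py
```

```text
15.475 ang 113.19 R 84.91 off 0.02 F tan,rad,ax [-1.46 -6.38  7.5 ] gap 28.4 qd [-0.03  -0.058  0.168 -0.005 -0.113 -0.029]
```

>>> {"fn": "apply_moves", "kwargs": {
  "plan": [0,0,0,0.0043,0.0032,0.0051,0,0,0,0,0.0041,0.0038,0.0049,0,0,0,0,0.0039,0.0043,0.0046,0,0,0,0,0.0036,0.0048,0.0043,0,0,0,0,0.0033,0.0053,0.004,0]
}}

```text
clock: 16.1
eef_pos: [530.4, 16.5, 122.5]
eef_rot: [2.827, 1.569, -0.433]
wrist_force: [-0.4, -3.6, 8.1]
finger_gap: 28.8
```

```bash
python3 chk.py
```

```text
16.1 ang 137.9 R 84.79 off -0.0 F tan,rad,ax [-0.79 -6.27  6.17] gap 28.8 qd [-0.076 -0.047  0.129 -0.002 -0.089 -0.075]
```

>>> {"fn": "apply_moves", "kwargs": {
  "plan": [0,0,0,0.003,0.0057,0.0036,0,0,0,0,0.0027,0.0061,0.0032,0,0,0,0,0.0023,0.0065,0.0028,0,0,0,0,0.002,0.0068,0.0023,0,0,0,0,0.0016,0.007,0.0019,0]
}}

```text
clock: 16.73
eef_pos: [512.9, -13.5, 110.9]
eef_rot: [-3.008, 1.57, 0.015]
wrist_force: [-0.8, 0.3, 8.1]
finger_gap: 28.5
```

```bash
python3 chk.py
```

```text
16.725 ang 162.82 R 84.73 off -0.04 F tan,rad,ax [-1.56 -4.37  6.74] gap 28.5 qd [-0.108 -0.026  0.065  0.    -0.044 -0.107]
```

>>> {"fn": "apply_moves", "kwargs": {
  "plan": [0,0,0,0.0012,0.0072,0.0014,0,0,0,0,0.0008,0.0073,0.0009,0,0,0,0,0.0004,0.0074,0.0004,0,0,0,0,-0.0001,0.0074,-0.0001,0,0,0,0,-0.0005,0.0074,-0.0006,0]
}}

```text
clock: 17.35
eef_pos: [506.4, -49.3, 108.9]
eef_rot: [-1.821, 1.57, 1.203]
wrist_force: [-1.4, 3.1, 7.3]
finger_gap: 28.5
```

```bash
python3 chk.py; sed -i 's/1e9/13.8/' fit.py; python3 fit.py
```

```text
17.35 ang -172.28 R 84.73 off -0.1 F tan,rad,ax [-2.49 -3.66  6.74] gap 28.5 qd [-0.116  0.    -0.016  0.001  0.008 -0.116]
drag,c,s [ 3.32602779 -1.20249243  2.33467808] amp 2.6261587491433396 resid sd 0.41985074256856836 [ 0.1 -0.2  0.4 -0.2 -0.2  0.2 -0.1 -0.8  0.7  0.7 -0.2  0.1 -0.8  0.1
  0.3  0.3 -0.8  0.1 -0.1 -0. ]
lump offset from knob deg -27.251051329047012 sd 2.8966537340771947 knob target deg 207.25105132904702
```

Both directions agree on a knob target of 207.3 ± 3°, which is −152.7°. I make the last four steps and then hold.

>>> {"fn": "apply_moves", "kwargs": {
  "plan": [0,0,0,-0.0009,0.0073,-0.0011,0,0,0,0,-0.0013,0.0071,-0.0015,0,0,0,0,-0.0017,0.0069,-0.002,0,0,0,0,-0.002,0.0066,-0.0024,0,0,0,0,0,0,0,0]
}}

```text
clock: 17.98
eef_pos: [510.0, -78.4, 114.7]
eef_rot: [1.828, 1.57, -1.432]
wrist_force: [-3.3, -1.9, 7.1]
finger_gap: 28.6
```

>>> {"fn": "apply_moves", "kwargs": {
  "plan": [0,0,0,0,0,0,0,0,0,0,0,0,0,0,0,0,0,0,0,0,0,0,0,0,0,0,0,0,0,0,0,0,0,0,0]
}}

```text
clock: 18.6
eef_pos: [510.0, -78.3, 114.7]
eef_rot: [1.823, 1.57, -1.437]
wrist_force: [-4.0, -2.2, 6.6]
finger_gap: 28.1
```

```bash
python3 chk.py;python3 - <<'E'
from h import *
for n in("scene","top"):
    c=cams.camera(n);im=c["image"][100:300,220:420];cv2.imwrite(f"pics/{n}4.png",cv2.resize(im[:,:,::-1],None,fx=3,fy=3))
    cv2.imwrite(f"pics/{n}4f.png",c["image"][:,:,::-1])
E
```

```text
18.6 ang -152.09 R 84.71 off -0.11 F tan,rad,ax [ 2.95 -0.01  7.43] gap 28.1 qd [-0.     0.    -0.002 -0.     0.     0.   ]
```

View pics/scene4f.png

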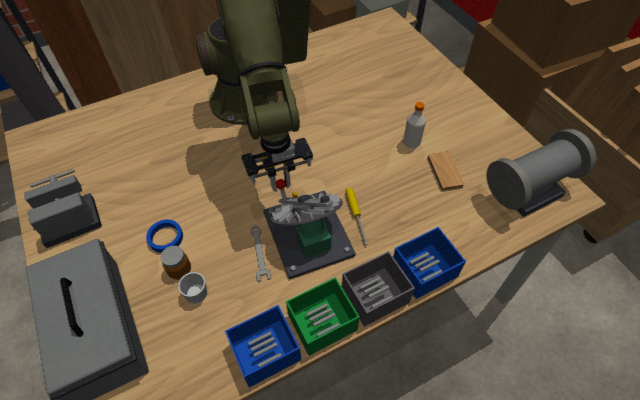

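View pics/scene4.png

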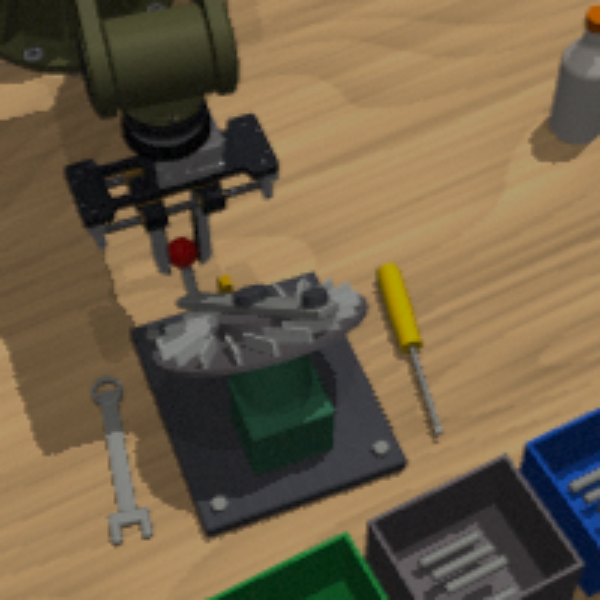

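The knob is held at (182,252) in the crop, just beside the yellow marker at (225,283), and the bystanders show at the same pixels as in the first picture. The arm is at rest, so I hand the job in.

```bash
python3 -c "
from cell import ticket
print(ticket.sign_off())"
```

```text
the job is handed in; nothing more can be done
None
```

I turned the wheel by its knob, found the heavy side by feel, and handed the job in with that side turned straight down. The fingers were still holding the knob at the end. No verdict was reported.

- **Finding the heavy side:** I turned the wheel about 350° one way, then about 170° back, and took 20 force readings while it moved. They fitted a drag of 3.3 N and a pull of 2.6 N, both in the range you gave. The heavy side came out 27° ± 3° from the knob, clockwise seen from the front. The one-way fit alone gave 28.6°, so the two agree.
- **Final position:** the knob sits at −152.1°, against a target of −152.7° (0° is straight up the slope). That should put the heavy side within a few degrees of straight down the slope, well inside the 23° allowed.
- **Last checks:** the joint speeds were about zero and the gripper gap was 28.1 mm on the ball. The steady wrist force was about 8 N. In the last pictures the bystanders looked unmoved, judged by eye. The clock read 18.6 s before the last two pictures.
- **Disagreements:** my first estimate of the wheel's centre was 2.7 mm off, which gave up to 13 N of sideways force until I corrected it. A small shift along the shaft was too large and gave up to 19 N, and I partly undid it.

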